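# Bleed the supply and draw the tall fuse with the fuse tongs

## Robot

A 6-joint arm with a two-finger parallel gripper is mounted at the origin on the work surface. World frame = base frame: x ahead of the robot, y to its left, z up, the work surface at z = 0. Lengths are in m, angles in rad, forces in N, time in s.
With the tool pointing down it reaches from about 0.225 to 0.875 m from the base axis. Payload 3.4 kg.
Tool frame: the origin (TCP) lies at the very end of the fingers, on their centre line; the grasp point (between the pads) lies 19 mm behind it; z points along the fingers, y is the direction in which the jaws open and shut (so a half turn about z gives the same grasp; the last joint's range is limited). The gripper opens to 85 mm and grips with 20 to 120 N. Pads are 22 mm wide; open, the fingers measure 114 mm over their backs; the gripper's body (76 mm by 85 mm) begins 54 mm behind the grasp point. The pads swing forward as they close: fully open they stand 13 mm farther back than shut.
Start: joints at [-1.374, 0.276, 1.505, -0, 1.361, -0.121], TCP at [0.18, -0.546, 0.231] pointing down, gripper open.
Joint ranges: [-2.89, 2.89], [-0.75, 2.08], [0.22, 2.7], [-1.18, 4.32], [0.11, 2.71], [-2.7, 2.7]. Speed limits (rad/s): [2.57, 2.57, 3.14, 3.14, 3.14, 3.14].

## Interface

Orientations are given as a unit quaternion [w, x, y, z].
In Python, from rig import manip, eyes gives the robot as it stands. The module is installed in compiled form; this text tells all that it offers.
- The arm moves only by the tool servo_tool, never from a script. Its argument "deltas" is one flat list of numbers, 6 for each row, row after row: the shift along the tool's x, y, z in cm, then the turn, a rotation vector about the tool's x, y, z in degrees. A call has 1 to 20 rows; each row shifts and turns the pose as measured when the row begins, along the tool's axes as they then stand; what a row does not reach is not made up. A row lasts 1/10 s, in which the tool goes at most 50 mm and 8.59 degrees, less where a joint would pass 70% of its speed; a pose out of reach is approached as far as the arm can. A call with a gripper value outside its range is refused whole. "jaw" is the finger opening in cm, from 0 to 8.54, set as the call begins (left out, the last holds). The fingers move at their own pace and stop on an object; "grip_force" is the grip in N (left out, the last holds). Time passes only in rows, so rows that do not move let the fingers close. It gives the time, the measured TCP pose, the force and the opening at its end, in the units of the state.
- manip.get_state(): the state, without advancing time (a new reading comes with each control period).
- eyes.get_image(name): name is "scene" or "top"; returns (picture, depth): 400x640x3 uint8, red, green, blue; 400x640 float32, m along the optical axis (not along the pixel's ray), 0 where there is no reading.
- eyes.get_calibration(name): a dict with "camera_matrix" (3x3 intrinsics, pixels), "rvec" (rotation vector, rad) and "tvec" (3), from world to camera coordinates, as OpenCV has them. Camera axes: x right, y down, z forward; pixel columns grow to the right and rows downward; lengths in m; the calibration is good to about 2 mm. A picture is of the moment at which its call begins. get_calibration takes no time and is no camera call.
- manip.sign_off(): hands the job in, once; it reports no verdict.
The state is a dict: "clock": time; "qpos": joint angles; "qd": joint speeds; "effort": joint torques, N m; "position": TCP position; "ee_rot": TCP orientation; "contact_force": force on the tool from outside, world axes, zero at the start; "moment": the same for the moment, N m; "width": finger opening in m.
Only numpy, scipy, OpenCV 4.12 (cv2) and the standard library are available. Lean on these libraries where they do the work, as an engineer would, in place of code of your own. Each camera call takes 0.05 s, during which the arm holds its last target.

## Task

First make the supply safe: squeeze the sprung trigger against its fixed hand grip all the way to its stop for about half a second, and let it spring back. Then pick up the fuse tongs, close their jaws on the taller of the two ceramic fuses in the fuse block and lift it out; finish still holding the tongs with the fuse gripped in their jaws, roughly upright and still, lifted at least 10 cm above the block. Never touch either fuse with the gripper itself, and leave the other fuse and everything else on the mat where it lies.

Things in the scene. Friction and masses are not known exactly. Their poses are not given: they have to be found in the camera images.
- bleeder: Fixed bleed unit: a level hand grip (bar 125 mm long along x, 26 mm wide, 30 mm tall, its top 84 mm above the table) on two posts over a dark base plate (top 16 mm above the table), with an aluminium trigger lever alongside it at -y, hinged at the -x end. Origin under the middle of the grip, on the mat.
- squeeze (a point): Where to squeeze, 75 mm from the lever's hinge, 69 mm above the table, midway across grip and released lever. Axes as the bleed unit. The grip's outer face is 26 mm to +y, the released lever's outer face 26 mm to -y (52 mm over both). Fully squeezed, the lever's face has come 13.5 mm to +y (38.5 mm over both); the grip is fixed. One finger goes outside each.
- trigger (a joint): Angle of the trigger lever: 0 released, 0.18 rad at its stop against the grip; its spring needs about 4 N to start and 11 N at the stop, at the squeeze point, and returns it by itself.
- tongs: Sprung plastic fuse tongs, 100 g, 190 mm long, flat on the mat (4 mm thick). Origin on the hinge axis at the tail, at the underside; x along the middle line to the jaws, z up. Two arms close in the level plane, pushed open by a spring; squeezed equally by both fingers, the middle line stays put.
- tongs_grip (a point): Middle between the finger pads, 80 mm ahead of the hinge, 15 mm above the underside. Pads are 45 mm long, 30 mm tall; 62 mm over both when free, about 46 mm when shut on an 18 mm body. The spring pushes them out with 5 N free, 15 N when so shut. Held at 56 to 58 mm over the pads, the tongs can be carried and the jaws stay open over 30 mm.
- tongs_jaw (a point): Middle between the jaws when open, 166 mm ahead of the hinge (86 mm ahead of the pads' middle), 11 mm above the underside. Jaws are shallow Vs, 26 mm long, 22 mm tall from the underside up; gap between their tips about 46 mm when free, 2 mm less for each 1 mm squeezed at the pads.
- tongs_arm (a joint): How far the tongs are closed, total angle between the arms: 0 fully open, about 0.20 rad shut on an 18 mm body, 0.30 at its stop.
- fuse_tall: The taller white ceramic fuse: upright cylinder 60 mm tall, ceramic body 18 mm in diameter with 9 mm high steel end caps 20 mm in diameter; about 50 g. Origin at the centre of its underside. It stands loosely in a 10 mm deep pocket, so 50 mm shows above the block.
- fuse_short: The shorter ceramic fuse, of the same make and diameter but 38 mm tall (28 mm shows). Origin at the centre of its underside. Leave it.
- fuse_block: Fixed grey fuse block 70 x 170 x 30 mm on the mat (its top 34 mm above the table). Origin at the centre of its underside; the two pockets lie 50 mm to +y and -y of its middle. Which fuse stands in which varies. Room to come with the tongs along its +x axis.
- belt_pack: Black intercom belt pack 95 x 130 x 42 mm; origin at the underside centre. Leave it.
- battery_plate: Green battery mounting plate 100 x 140 x 14 mm; origin at the underside centre. Leave it.
- lens_cap: Red rubber lens cap, 80 mm across, 20 mm high, resting on its rim; origin at the underside centre. Leave it.
- screw_tin: Small round tin, 48 mm across, 32 mm high; origin at the underside centre. Leave it.
- screwdriver: Screwdriver 170 mm long lying near the robot's base. Leave it.
- battery: Grey camera battery 75 x 110 x 54 mm; origin at the underside centre. Leave it.

How it is judged:
By the outcome, as a careful person would: the job done as asked, in the order asked, and still so for the second after the job is handed in, while the arm keeps its last pose, push and grip.
It also fails if it takes over 50 s, if anything falls off the work surface, if the arm or the gripper's body presses on something with over 40 N, if the wrist force passes 120 N, or if a joint passes its speed limit or range.

## Working session

There is one attempt and no reset: what is moved stays moved. The work goes in short steps, Python scripts to look and compute and a tool call to move; the robot and the scene stay as the last step left them, time stands still between calls to the robot, and variables do not carry over. Pictures are saved under pics/ and viewed, and the job is handed in when it is done.

Besides the shell and the picture viewer there is one more tool, called as name(argument=value, ...) on one line, values as JSON. servo_tool: Moves the arm, as the interface text tells. Its arguments: {"type":"object","properties":{"deltas":{"type":"array","items":{"type":"number"}},"jaw":{"type":"number"},"grip_force":{"type":"number"}},"required":["deltas"]}

```bash
mkdir -p pics; ls
python3 - <<'E'
from rig import manip, eyes
import cv2,numpy as np
for n in("scene","top"):
    p,d=eyes.get_image(n); cv2.imwrite(f"pics/{n}0.png",p[:,:,::-1]); np.savez(f"{n}0.npz",p=p,d=d)
    c=eyes.get_calibration(n); R=cv2.Rodrigues(c["rvec"])[0]; print(n,c["camera_matrix"].tolist(),(-R.T@np.ravel(c["tvec"])).round(3),R.round(3).tolist(),(d>0).mean())
print(manip.get_state())
E
```

```text
pics
scene [[415.81831228793936, 0.0, 315.35843362032307], [0.0, 415.81831228793936, 201.6174635861333], [0.0, 0.0, 1.0]] [ 1.176 -0.63   0.838] [[0.705, 0.709, 0.004], [0.468, -0.461, -0.754], [-0.533, 0.533, -0.657]] 0.99603515625
top [[420.9359351120288, 0.0, 327.5445264537365], [0.0, 420.9359351120288, 199.80965493771458], [0.0, 0.0, 1.0]] [0.285 0.015 1.266] [[-0.109, -0.994, -0.005], [-0.964, 0.107, -0.244], [0.243, -0.022, -0.97]] 0.996140625
{'clock': 0.1, 'qpos': array([-1.37403473e+00,  2.76550965e-01,  1.50602148e+00,  2.14330589e-05,
        1.36071026e+00, -1.20999183e-01]), 'qd': array([ 1.81122447e-03,  4.78495002e-05, -3.33654018e-03, -2.00445723e-04,
        3.01266511e-04,  1.25750301e-03]), 'effort': array([ 9.18980513e-04, -4.17701232e+01, -2.46404690e+01, -2.08915212e-04,
        5.78489140e-03, -4.61028549e-06]), 'position': array([ 0.17956147, -0.54574009,  0.23050931]), 'ee_rot': array([-8.44813227e-04,  9.87405041e-01,  1.58210526e-01, -2.15313258e-05]), 'contact_force': array([-0.10727349,  0.04139526,  0.68073104]), 'moment': array([-0.01363367, -0.015785  , -0.01729661]), 'width': 0.08537797366502181}
```

View pics/scene0.png

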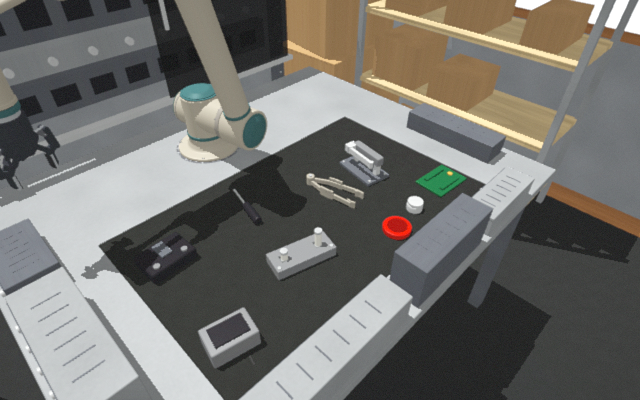

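View pics/top0.png

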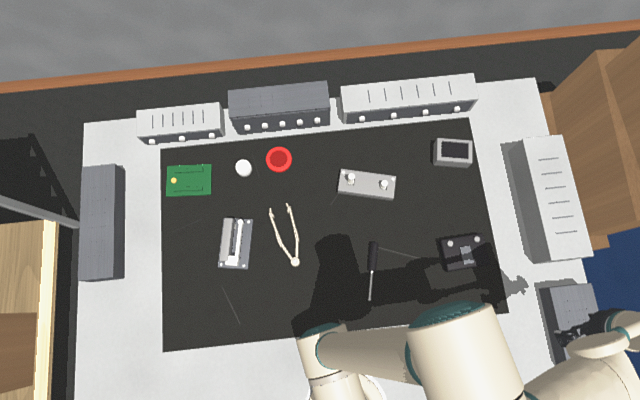

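The scene view shows the bleed unit at about (362,160), tongs (335,190), fuse block (300,253) with the tall fuse at (318,237), and the short one at (283,256). In the top view: bleed unit (236,243), tongs hinge (295,262) with jaws at (270,208)/(288,206), and block (366,184). I'll zoom in.

```bash
cat > h.py <<'E'
import numpy as np,cv2
from rig import manip,eyes
C={n:eyes.get_calibration(n) for n in("scene","top")}
def RT(n):
    c=C[n];R=cv2.Rodrigues(np.array(c["rvec"],float))[0];return c["camera_matrix"],R,np.ravel(c["tvec"])
def ray(n,uv):
    K,R,t=RT(n);uv=np.atleast_2d(np.array(uv,float))
    d=np.c_[uv,np.ones(len(uv))]@np.linalg.inv(K).T@R
    return -R.T@t,d
def plane(n,uv,z):
    o,d=ray(n,uv);return o+d*((z-o[2])/d[:,2])[:,None]
def tri(uvs,uvt):
    K,R,t=RT("scene");P1=K@np.c_[R,t];K,R,t=RT("top");P2=K@np.c_[R,t]
    X=cv2.triangulatePoints(P1,P2,np.array(uvs,float).reshape(-1,2).T,np.array(uvt,float).reshape(-1,2).T);return (X[:3]/X[3]).T
def cloud(n,d):
    v,u=np.mgrid[0:400,0:640];o,r=ray(n,np.c_[u.ravel(),v.ravel()])
    return (o+r*d.ravel()[:,None]).reshape(400,640,3)
def proj(n,X):
    K,R,t=RT(n);return cv2.projectPoints(np.array(X,float).reshape(-1,3),np.array(C[n]["rvec"],float),t,K,None)[0].reshape(-1,2)
def crop(n,p,x0,y0,x1,y1,s,f):
    cv2.imwrite(f,cv2.resize(p[y0:y1,x0:x1,::-1],None,fx=s,fy=s,interpolation=cv2.INTER_CUBIC))
E
python3 - <<'E'
from h import *
p=np.load("top0.npz")["p"];q=np.load("scene0.npz")["p"]
crop("top",p,205,155,405,280,4,"pics/t1.png")
crop("scene",q,255,130,400,280,4,"pics/s1.png")
E
```

```text
(no output)
```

View pics/t1.png

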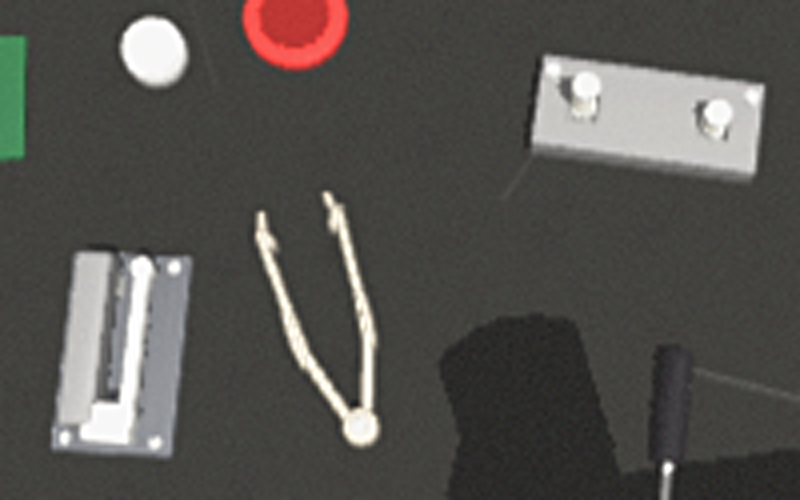

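View pics/s1.png

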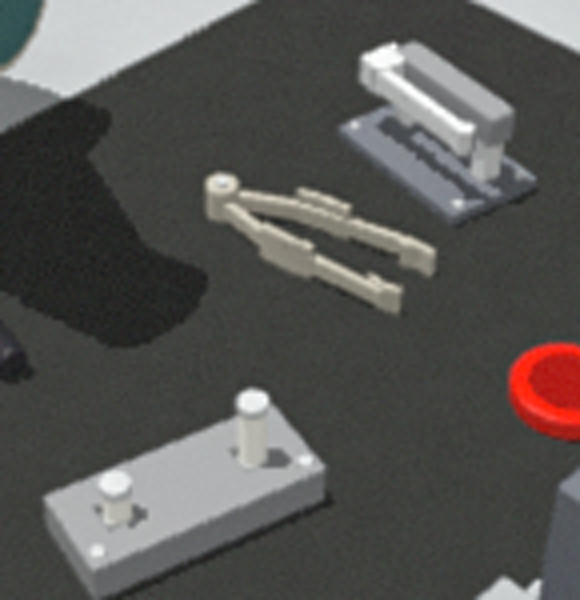

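Run:
```python
from h import *
np.set_printoptions(suppress=True,precision=4)
D={n:np.load(n+"0.npz") for n in("top","scene")}
W={n:cloud(n,D[n]["d"]) for n in D}
for n in W:
    w=W[n]
    def rect(name,x0,x1,y0,y1,z0,z1):
        m=(w[...,0]>x0)&(w[...,0]<x1)&(w[...,1]>y0)&(w[...,1]<y1)&(w[...,2]>z0)&(w[...,2]<z1)
        P=w[m]
        if len(P)<5: print(n,name,len(P));return
        r=cv2.minAreaRect((P[:,:2]*1000).astype(np.float32)); print(n,name,len(P),"z",np.median(P[:,2]).round(4),"rect",np.round(r[0],1),np.round(r[1],1),round(r[2],1), "mean",P.mean(0))
    i=plane("top",[[236,243]],.05)[0]; rect("bleedhigh",i[0]-.12,i[0]+.12,i[1]-.08,i[1]+.08,.074,.095)
    i=plane("top",[[366,184]],.034)[0]; 
    rect("block",i[0]-.12,i[0]+.12,i[1]-.13,i[1]+.13,.028,.040)
    rect("short",i[0]-.12,i[0]+.12,i[1]-.13,i[1]+.13,.055,.07)
    rect("tall",i[0]-.12,i[0]+.12,i[1]-.13,i[1]+.13,.075,.095)
    i=plane("top",[[290,232]],.02)[0]
    rect("tongs",i[0]-.11,i[0]+.11,i[1]-.06,i[1]+.06,.012,.06)
    rect("mat",i[0]-.01,i[0]+.01,i[1]-.01,i[1]+.01,-.03,.06)
# manual corners (crop coords)
T=lambda a:np.array(a,float)/4+[205,155]-.375
S=lambda a:np.array(a,float)/4+[255,130]-.375
print("grip top corners",plane("top",T([(78,253),(113,253),(58,420),(92,420)]),.084))
print("fuse tops tri",tri(S([(253,400),(116,483)]),T([(586,87),(717,112)])))
print("block bolts tri",tri(S([(306,460),(97,551)]),T([(551,69),(754,96)])))
print("block corners tri",tri(S([(325,468),(45,500),(275,405)]),T([(765,85),(762,170),(545,58)])))
print("hinge tri",tri(S([(222,182)]),T([(361,425)])), plane("top",T([(361,425)]),.04))
print("jaw tips",plane("top",T([(261,213),(327,194)]),.026))
print("jaw tips tri",tri(S([(435,252),(399,288)]),T([(261,213),(327,194)])))
print("jaw tips trisw",tri(S([(399,288),(435,252)]),T([(261,213),(327,194)])))
```

```text
top bleedhigh 656 z 0.0825 rect [493.4 274.9] [ 54.3 131.2] 80.7 mean [0.4902 0.2768 0.0823]
top block 1121 z 0.0339 rect [ 633.3 -137.4] [169.6  72.6] 75.4 mean [ 0.6321 -0.1375  0.0339]
top short 48 z 0.063 rect [ 630.5 -137.1] [116.8  17.7] 78.6 mean [ 0.6247 -0.1628  0.0621]
top tall 37 z 0.084 rect [645.4 -88.9] [16.9 16.5] 37.1 mean [ 0.6454 -0.0887  0.0835]
top tongs 360 z 0.0253 rect [502.  115.3] [194.2  67.8] 13.5 mean [0.4964 0.118  0.0268]
top mat 44 z 0.004 rect [510.5 110.2] [18.2 19. ] 86.2 mean [0.5109 0.1093 0.0038]
scene bleedhigh 377 z 0.082 rect [494.4 270.9] [ 56.3 133.8] 79.1 mean [0.4966 0.2709 0.0814]
scene block 1263 z 0.0345 rect [ 634.4 -139.4] [171.   73.6] 75.7 mean [ 0.638  -0.1455  0.0344]
scene short 76 z 0.0619 rect [ 638.3 -143. ] [117.2  19.4] 70.2 mean [ 0.6338 -0.1556  0.0617]
scene tall 48 z 0.083 rect [647.  -92.5] [18.  18.3] 46.1 mean [ 0.6484 -0.0931  0.0823]
scene tongs 572 z 0.0231 rect [505.6 113.5] [187.9  69.7] 13.3 mean [0.5067 0.1159 0.0232]
scene mat 3
grip top corners [[0.5609 0.2883 0.084 ]
 [0.5581 0.2634 0.084 ]
 [0.4432 0.3082 0.084 ]
 [0.4406 0.2845 0.084 ]]
fuse tops tri [[ 0.6447 -0.089   0.0819]
 [ 0.621  -0.186   0.0596]]
block bolts tri [[ 0.6758 -0.0689  0.0346]
 [ 0.6376 -0.2191  0.0357]]
block corners tri [[ 0.6824 -0.169   0.1014]
 [ 0.5805 -0.2156  0.0343]
 [ 0.6631 -0.0708  0.0808]]
hinge tri [[0.4217 0.1009 0.0345]] [[0.4213 0.1008 0.04  ]]
jaw tips [[0.59   0.1625 0.026 ]
 [0.5992 0.1116 0.026 ]]
jaw tips tri [[0.5902 0.1627 0.026 ]
 [0.599  0.1115 0.0265]]
jaw tips trisw [[ 0.586   0.1535 -0.0021]
 [ 0.6032  0.1206  0.0545]]
```

```bash
cat >> h.py <<'E'
from scipy.spatial.transform import Rotation as Ro
def go(x,y,z,a):
    s=manip.get_state();q=s["ee_rot"];R=Ro.from_quat([q[1],q[2],q[3],q[0]])
    T=Ro.from_euler("z",a,degrees=True)*Ro.from_euler("x",180,degrees=True)
    d=R.inv().apply(np.array([x,y,z])-s["position"])*100
    r=(R.inv()*T).as_rotvec(degrees=True)
    print("t",s["clock"],"pos",s["position"].round(4),"delta cm",d.round(2),"rot",r.round(1),"F",s["contact_force"].round(1),"w",round(s["width"],4))
E
python3 - <<'E'
from h import *
np.set_printoptions(suppress=True,precision=4)
D={n:np.load(n+"0.npz") for n in("top","scene")}
crop("t",D["top"]["p"],213,208,263,278,8,"pics/t2.png"); crop("s",D["scene"]["p"],335,135,395,190,10,"pics/s2.png")
for n in D:
    w=cloud(n,D[n]["d"]);p=D[n]["p"].astype(int)
    m=(abs(w[...,0]-.5)<.12)&(abs(w[...,1]-.275)<.08)&(w[...,2]>.06)
    g=p.max(2)
    print(n,np.histogram(g[m],10),np.histogram(w[m][:,2],12))
    for nm,mm in(("grey",m&(g<200)&(w[...,2]>.076)),("white",m&(g>=205))):
        P=w[mm]; 
        if len(P)>10: r=cv2.minAreaRect((P[:,:2]*1000).astype(np.float32));print(nm,len(P),r,np.median(P[:,2]))
go(0,0,0,0)
E
```

```text
top (array([ 33,  35,  12,  26,  30,  38, 256,  92,  12, 217]), array([ 89. , 105.6, 122.2, 138.8, 155.4, 172. , 188.6, 205.2, 221.8,
       238.4, 255. ])) (array([ 16,  22,  16,  12,  16,  18,  42, 101, 167, 209, 104,  28]), array([0.0606, 0.063 , 0.0654, 0.0678, 0.0703, 0.0727, 0.0751, 0.0775,
       0.08  , 0.0824, 0.0848, 0.0873, 0.0897]))
grey 245 ((499.2519836425781, 277.3841552734375), (53.289886474609375, 120.57986450195312), 83.93656921386719) 0.0833520616871819
white 334 ((492.46728515625, 272.20440673828125), (48.09550476074219, 130.6846160888672), 79.26895141601562) 0.08153140584516749
scene (array([ 12,  74,  49,  27,  55, 222,  21,  24,  14,  71]), array([ 83. , 100.1, 117.2, 134.3, 151.4, 168.5, 185.6, 202.7, 219.8,
       236.9, 254. ])) (array([ 21,  34,  31,  39,  32,  44,  41,  55,  72, 119,  73,   8]), array([0.0601, 0.0625, 0.0649, 0.0673, 0.0698, 0.0722, 0.0746, 0.077 ,
       0.0794, 0.0818, 0.0842, 0.0866, 0.089 ]))
grey 235 ((498.002685546875, 270.9569091796875), (54.78093719482422, 126.81416320800781), 79.05013275146484) 0.08324957780283249
white 106 ((486.84027099609375, 253.97605895996094), (30.502717971801758, 130.41134643554688), 70.81085968017578) 0.08063516335121496
t 0.1 pos [ 0.1796 -0.5457  0.2305] delta cm [ -0.01 -57.41  23.15] rot [-0.1  0.  18.2] F [-0.1  0.   0.7] w 0.0854
```

View pics/t2.png

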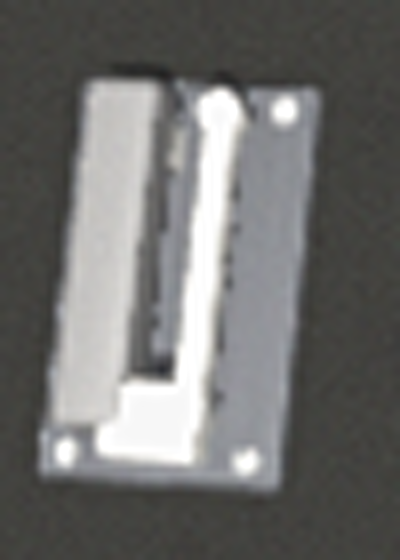

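View pics/s2.png

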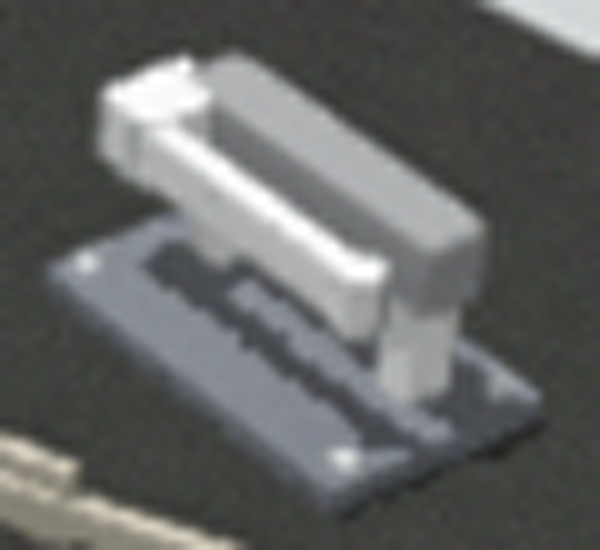

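Run:
```python
from h import *
np.set_printoptions(suppress=True,precision=4)
T=lambda a:np.array(a,float)/8+[213,208]-.44
S=lambda a:np.array(a,float)/10+[335,135]-.45
g=plane("top",T([(88,80),(160,82),(52,422),(118,425)]),.084);print("grip",g,g.mean(0))
print("lever outer edge",plane("top",T([(243,110),(222,290),(203,455)]),.080))
print("bracket",plane("top",T([(100,455),(195,462),(125,378),(185,380)]),.085))
b=plane("top",T([(92,78),(320,90),(40,475),(280,490)]),.016);print("base",b,b.mean(0))
print("tri grip far-right, far-left(-y,+y at +x end)",tri(S([(415,255),(485,235)]),T([(160,82),(88,80)])))
y=np.radians(-10);x=np.array([np.cos(y),np.sin(y)]);n=np.array([-np.sin(y),np.cos(y)])
for nm,P in(("grip",g),("base",b),("lev",plane("top",T([(243,110),(222,290),(203,455)]),.080)),("br",plane("top",T([(100,455),(195,462),(125,378),(185,380)]),.085))):
    print(nm,np.c_[P[:,:2]@x,P[:,:2]@n])
```

```text
grip [[0.562  0.2899 0.084 ]
 [0.5584 0.2642 0.084 ]
 [0.4413 0.3085 0.084 ]
 [0.4377 0.2856 0.084 ]] [0.4999 0.287  0.084 ]
lever outer edge [[0.5458 0.236  0.08  ]
 [0.4818 0.2474 0.08  ]
 [0.4245 0.2574 0.08  ]]
bracket [[0.4279 0.2921 0.085 ]
 [0.4218 0.2593 0.085 ]
 [0.4537 0.282  0.085 ]
 [0.4507 0.2611 0.085 ]]
base [[0.5785 0.3042 0.016 ]
 [0.5643 0.2185 0.016 ]
 [0.4313 0.3307 0.016 ]
 [0.4161 0.2431 0.016 ]] [0.4976 0.2741 0.016 ]
tri grip far-right, far-left(-y,+y at +x end) [[0.5565 0.2623 0.0818]
 [0.5618 0.2896 0.0783]]
grip [[0.5031 0.3831]
 [0.5041 0.3572]
 [0.381  0.3804]
 [0.3815 0.3572]]
base [[0.5169 0.4   ]
 [0.5178 0.3132]
 [0.3673 0.4006]
 [0.3676 0.3116]]
lev [[0.4965 0.3272]
 [0.4315 0.3272]
 [0.3733 0.3272]]
br [[0.3706 0.362 ]
 [0.3704 0.3286]
 [0.3978 0.3565]
 [0.3985 0.3354]]
```

```bash
python3 -c "
from h import *
go(.515,.277,.23,-10)"
```

```text
t 0.1 pos [ 0.1796 -0.5457  0.2305] delta cm [ 57.57 -67.67   0.18] rot [-0.1  0.  28.2] F [-0.1  0.   0.7] w 0.0854
```

servo_tool(deltas=[3.2,-3.76,0,0,0,0,3.2,-3.76,0,0,0,0,3.2,-3.76,0,0,0,0,3.2,-3.76,0,0,0,0,3.2,-3.76,0,0,0,0,3.2,-3.76,0,0,0,0,3.2,-3.76,0,0,0,0,3.2,-3.76,0,0,0,0,3.2,-3.76,0,0,0,0,3.2,-3.76,0,0,0,0,3.2,-3.76,0,0,0,0,3.2,-3.76,0,0,0,0,3.2,-3.76,0,0,0,0,3.2,-3.76,0,0,0,0,3.2,-3.76,0,0,0,0,3.2,-3.76,0,0,0,0], jaw=8.54, grip_force=25)

```text
clock: 1.7
position: [0.4798, 0.1917, 0.227]
ee_rot: [-0.001, 0.988, 0.152, 0.0]
contact_force: [1.3, -1.0, -0.4]
width: 0.0857
```

```bash
python3 -c "
from h import *
go(.515,.277,.23,-10)"
```

```text
t 1.7 pos [0.4798 0.1917 0.227 ] delta cm [ 5.92 -7.07 -0.28] rot [-0.1 -0.  27.5] F [ 1.3 -1.  -0.4] w 0.0857
```

servo_tool(deltas=[2.9,-3.5,0,0,0,0,2.9,-3.5,0,0,0,0,0,0,0,0,0,7,0,0,0,0,0,7,0,0,0,0,0,7,0,0,0,0,0,6.5])

```text
clock: 2.3
position: [0.5153, 0.2882, 0.2221]
ee_rot: [-0.001, 0.996, -0.091, -0.002]
contact_force: [-0.4, 0.2, 0.0]
width: 0.0852
```

```bash
python3 -c "
from h import *
go(.515,.277,.05,-10)"
```

```text
t 2.3 pos [0.5153 0.2882 0.2221] delta cm [ 0.26  1.12 17.2 ] rot [-0.   0.3 -0.4] F [-0.4  0.2  0. ] w 0.0852
```

servo_tool(deltas=[0.26,1.12,1.2,0,0.3,-0.4,0,0,4,0,0,0,0,0,3,0,0,0])

```text
clock: 2.6
position: [0.5189, 0.2783, 0.1416]
ee_rot: [-0.003, 0.996, -0.088, 0.005]
contact_force: [-0.0, 0.1, -0.5]
width: 0.0854
```

Run:
```python
from h import *
go(.515,.277,.05,-10)
for n in("scene","top"):
    p,d=eyes.get_image(n); np.savez(n+"1.npz",p=p,d=d)
    crop(n,p,*((320,90,420,190) if n=="scene" else (190,170,290,280)),5,f"pics/{n}1.png")
```

```text
t 2.6 pos [0.5189 0.2783 0.1416] delta cm [-0.44  0.25  9.15] rot [-0.3 -0.5 -0.1] F [-0.   0.1 -0.5] w 0.0854
```

View pics/scene1.png

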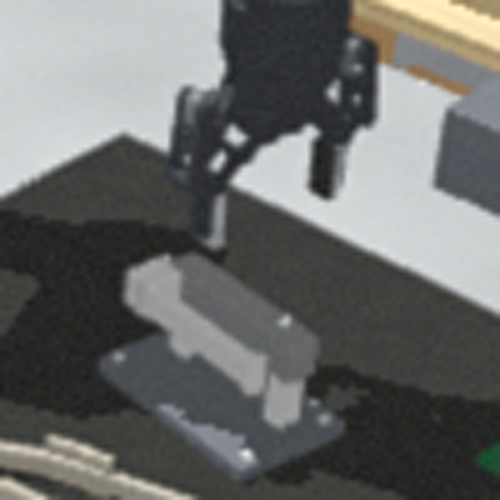

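View pics/top1.png

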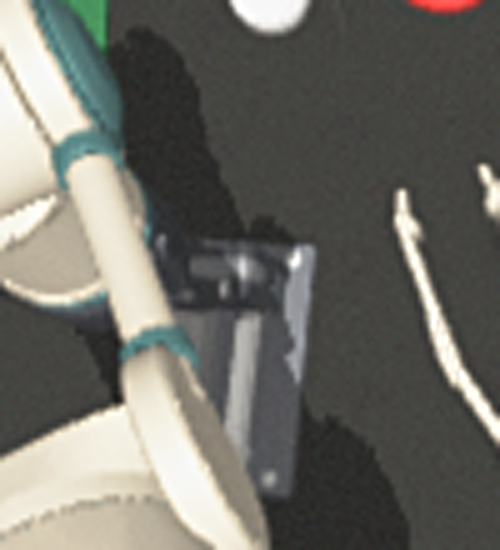

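servo_tool(deltas=[-0.4,0.25,2,-0.3,-0.5,0,0,0,2,0,0,0,0,0,0,0,0,0])

```text
clock: 3.0
position: [0.5138, 0.2763, 0.101]
ee_rot: [0.001, 0.996, -0.088, -0.002]
contact_force: [0.0, 0.6, 0.8]
width: 0.0854
```

```bash
python3 -c "
from h import *
go(.515,.277,.05,-10)"
```

```text
t 3.0 pos [0.5138 0.2763 0.101 ] delta cm [ 0.13 -0.1   5.1 ] rot [ 0.1  0.2 -0.1] F [0.  0.6 0.8] w 0.0854
```

servo_tool(deltas=[0.1,-0.1,2,0.1,0.2,0,0,0,2,0,0,0,0,0,1.1,0,0,0,0,0,0,0,0,0])

```text
clock: 3.4
position: [0.52, 0.2794, 0.0558]
ee_rot: [-0.002, 0.996, -0.088, 0.005]
contact_force: [0.0, -0.4, 0.2]
width: 0.0851
```

Run:
```python
from h import *
go(.515,.277,.05,-10)
p,d=eyes.get_image("scene")
crop("scene",p,320,90,420,190,6,f"pics/scene2.png")
```

```text
t 3.4 pos [0.52   0.2794 0.0558] delta cm [-0.46  0.33  0.58] rot [-0.3 -0.5 -0. ] F [ 0.  -0.4  0.2] w 0.0851
```

View pics/scene2.png

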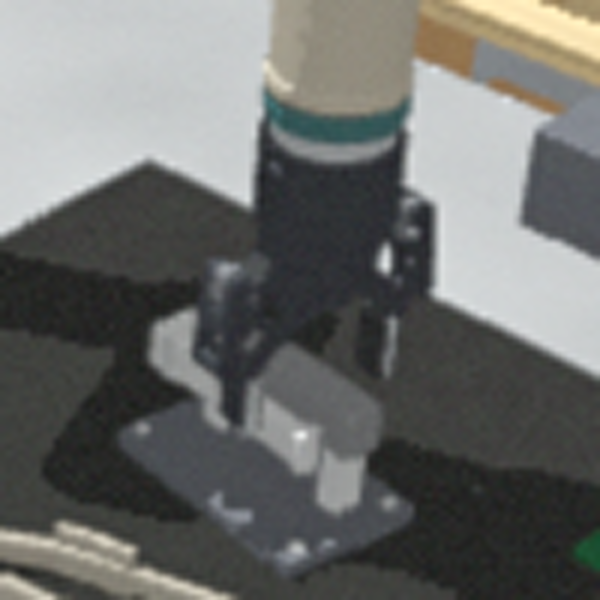

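servo_tool(deltas=[-0.45,0.3,0.4,-0.3,-0.5,0,0,0,0.1,0,0,0,0,0,0,0,0,0])

```text
clock: 3.75
position: [0.5174, 0.2782, 0.0545]
ee_rot: [-0.002, 0.996, -0.087, 0.003]
contact_force: [-0.2, 0.5, -0.9]
width: 0.0855
```

```bash
python3 -c "
from h import *
go(.515,.277,.05,-10)"
```

```text
t 3.75 pos [0.5174 0.2782 0.0545] delta cm [-0.22  0.17  0.45] rot [-0.2 -0.3 -0. ] F [-0.2  0.5 -0.9] w 0.0855
```

servo_tool(deltas=[-0.2,0.2,0.8,-0.2,-0.3,0,0,0,0.2,0,0,0,0,0,0,0,0,0])

```text
clock: 4.05
position: [0.5153, 0.2766, 0.0445]
ee_rot: [-0.0, 0.996, -0.087, 0.001]
contact_force: [-0.5, -0.1, -0.0]
width: 0.0852
```

```bash
python3 -c "
from h import *
go(.515,.277,.05,-10)"
```

```text
t 4.05 pos [0.5153 0.2766 0.0445] delta cm [-0.04 -0.03 -0.55] rot [-0.  -0.1 -0. ] F [-0.5 -0.1 -0. ] w 0.0852
```

servo_tool(deltas=[0,0,0,0,0,0,0,0,0,0,0,0,0,0,0,0,0,0], jaw=3.2, grip_force=25)

```text
clock: 4.35
position: [0.5149, 0.2746, 0.0449]
ee_rot: [0.002, 0.996, -0.087, -0.0]
contact_force: [-6.6, 18.1, 14.4]
width: 0.0443
```

servo_tool(deltas=[0,0,0,0,0,0,0,0,0,0,0,0])

```text
clock: 4.55
position: [0.5151, 0.2767, 0.0454]
ee_rot: [-0.0, 0.996, -0.087, 0.0]
contact_force: [2.3, -2.6, -2.3]
width: 0.0403
```

servo_tool(deltas=[0,0,0,0,0,0,0,0,0,0,0,0], grip_force=35)

```text
clock: 4.75
position: [0.5152, 0.2768, 0.0455]
ee_rot: [0.0, 0.996, -0.086, 0.0]
contact_force: [0.3, 0.4, 0.1]
width: 0.0401
```

Run:
```python
from h import *
go(.515,.277,.05,-10)
p,d=eyes.get_image("scene")
crop("scene",p,320,90,420,190,6,f"pics/scene3.png")
```

```text
t 4.75 pos [0.5152 0.2768 0.0455] delta cm [-0.02 -0.01 -0.45] rot [ 0.  -0.   0.1] F [0.3 0.4 0.1] w 0.0401
```

View pics/scene3.png

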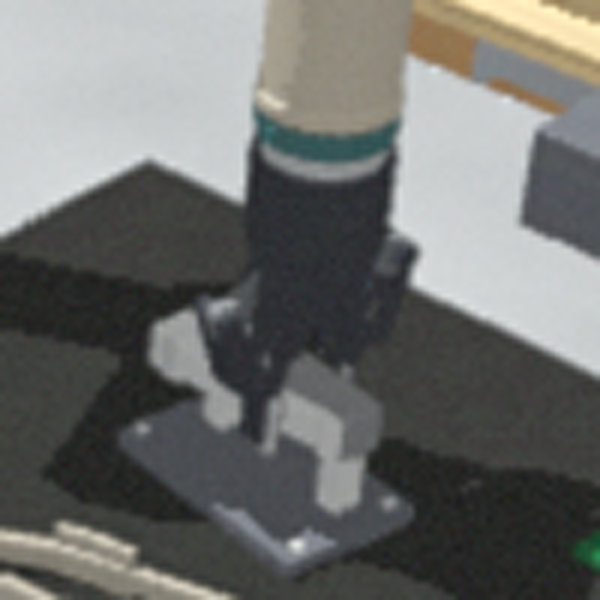

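The lever is against its stop. Width is stable at 40.1 mm with no change from 25 to 35 N. That matches the expected 38.5 mm plus about 2 mm for the flat pad on the tilted lever. I'll hold a little longer, then release.

servo_tool(deltas=[0,0,0,0,0,0,0,0,0,0,0,0,0,0,0,0,0,0])

```text
clock: 5.1
position: [0.5152, 0.2768, 0.0455]
ee_rot: [0.0, 0.996, -0.086, 0.0]
contact_force: [1.0, 1.3, 0.8]
width: 0.0402
```

servo_tool(deltas=[0,0,0,0,0,0,0,0,0,0,0,0,0,0,0,0,0,0,0,0,0,0,0,0], jaw=8.54)

```text
clock: 5.5
position: [0.5141, 0.2732, 0.0441]
ee_rot: [0.003, 0.996, -0.086, -0.001]
contact_force: [-0.2, 0.5, -0.1]
width: 0.0851
```

servo_tool(deltas=[0,0,0,0,0,0,0,0,-2,0,0,0,0,0,-3,0,0,0,0,0,-4,0,0,0,0,0,-4,0,0,0])

```text
clock: 6.0
position: [0.5109, 0.2736, 0.1721]
ee_rot: [0.005, 0.996, -0.086, -0.007]
contact_force: [1.0, -0.2, -0.4]
width: 0.0859
```

Run:
```python
from h import *
go(.4996,.1174,.17,12.5)
p,d=eyes.get_image("scene")
crop("scene",p,320,90,420,190,6,f"pics/scene4.png")
```

```text
t 6.0 pos [0.5109 0.2736 0.1721] delta cm [ 1.58 15.57  0.37] rot [  0.5   0.9 -22.4] F [ 1.  -0.2 -0.4] w 0.0859
```

View pics/scene4.png

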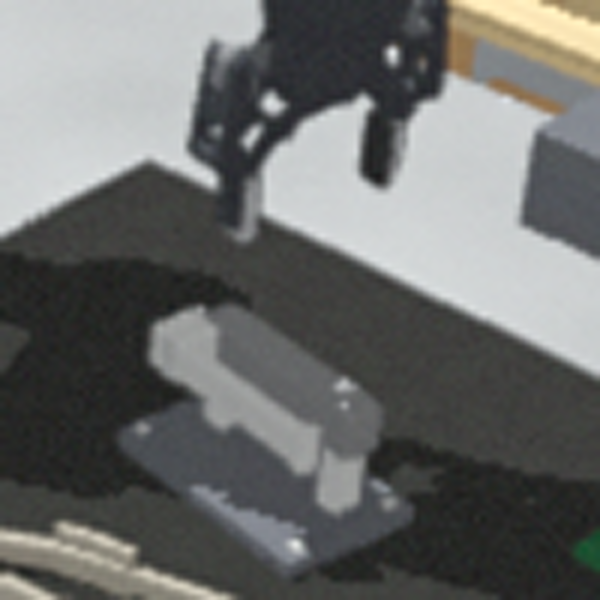

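Run:
```python
from h import *
np.set_printoptions(suppress=True,precision=1)
D=np.load("top0.npz");p=D["p"].astype(int)
u0,v0,u1,v1=262,198,305,272
m=np.zeros((400,640),bool);m[v0:v1,u0:u1]=(p[v0:v1,u0:u1].max(2)>130)
# subpixel row-wise edges: outer left & right of each row
h=np.array([.4213,.1008])
for y in(11.5,12.5,13.5):
    a=np.radians(y);x=np.array([np.cos(a),np.sin(a)]);n=np.array([-x[1],x[0]])
    vv,uu=np.nonzero(m);P=plane("top",np.c_[uu,vv],.030)[:,:2]-h;s=P@x*1000;t=P@n*1000
    print("yaw",y)
    for k in range(-15,195,10):
        q=t[(s>=k)&(s<k+10)]
        if len(q): print(k+5,q.min(),q.max(),(q.min()+q.max())/2)
```

```text
yaw 11.5
-10 -10.077850332766813 11.877839294203214 0.8999944807182008
0 -11.761845709339504 13.828889183489393 1.0335217370749445
10 -10.662060981904702 14.42981961512995 1.8838793166126244
20 -12.942181432778305 17.525036708046688 2.2914276376341913
30 -15.489337940016185 20.631152978678962 2.5709075193313886
40 -21.708048879745345 22.602233521319754 0.4470923207872044
50 -25.14049092738772 27.703377428111363 1.2814432503618214
60 -27.725344017819694 31.667912877014434 1.97128442959737
70 -29.453616034525865 33.992097245001396 2.2692406052377656
80 -30.092370079404194 34.33167799049694 2.119653955546374
90 -29.86466744909956 33.50409036506712 1.8197114579837805
100 -29.636156156519412 33.843607512434296 2.103725677957442
110 -30.279129945724865 33.3532345717309 1.5370523130030183
120 -30.050407839253086 32.8605428371338 1.4050674989403564
130 -30.925157779987952 34.03575471231656 1.5552984661643041
140 -31.57426147060727 34.37883857976927 1.402288554581002
150 -32.2264630370716 34.72314699138992 1.248341977159157
160 -32.881784709550914 35.06868651491325 1.0934509026811696
170 -28.
[... 1883 characters left out ...]
73 -0.21024049586732652
80 -32.90222752237944 31.418480477254132 -0.7418735225626545
90 -33.008443612793215 30.49115512507777 -1.258644243857722
100 -33.11503691863575 30.497290508377805 -1.3088732051289735
110 -34.195437673357546 29.57175484439435 -2.3118414144815986
120 -35.28097019649764 28.64184266150472 -3.3195637674964598
130 -35.39232296380159 29.580828421587125 -2.9057472711072325
140 -36.37167113798448 29.585389456155543 -3.3931408409144677
150 -37.467577497572734 29.589966770091344 -3.938805363740695
160 -38.56872662902822 29.594560450707366 -4.487083089160427
170 -33.87192301087707 26.767862223800087 -3.552030393538491
180 -30.151430815294585 22.983247260319786 -3.5840917774873997
```

The lever has sprung back to the released position. Next are the tongs: grip point (0.4994, 0.1184), yaw 12°. The pads measure 62–64 mm over both at 57–103 mm from the hinge, which agrees with the text.

servo_tool(deltas=[0.4,3.9,0,0,0,0,0.4,3.9,0,0,0,0,0.4,3.9,0,0,0,0,0.4,3.8,0,0.5,0.9,0,0,0,0,0,0,-7.4,0,0,0,0,0,-7.4,0,0,0,0,0,-7.2,0,0,0,0,0,0])

```text
clock: 6.85
position: [0.5083, 0.1168, 0.1859]
ee_rot: [-0.002, 0.993, 0.113, 0.017]
contact_force: [-0.0, 1.3, 0.4]
width: 0.0853
```

```bash
python3 -c "
from h import *
go(.4994,.1184,.10,12)"
```

```text
t 6.85 pos [0.5083 0.1168 0.1859] delta cm [-1.13 -0.35  8.55] rot [-0. -2.  1.] F [-0.   1.3  0.4] w 0.0853
```

servo_tool(deltas=[-0.5,-0.3,2,0,-2,1,0,0,2,0,0,0,0,0,2,0,0,0,0,0,0,0,0,0])

```text
clock: 7.25
position: [0.5027, 0.1202, 0.1214]
ee_rot: [-0.001, 0.995, 0.098, -0.002]
contact_force: [-0.7, 0.3, -1.0]
width: 0.0856
```

```bash
python3 -c "
from h import *
go(.4994,.1184,.05,12)"
```

```text
t 7.25 pos [0.5027 0.1202 0.1214] delta cm [-0.33  0.12  7.15] rot [-0.1  0.2 -0.7] F [-0.7  0.3 -1. ] w 0.0856
```

servo_tool(deltas=[-0.3,0.1,2,0,0.2,-0.7,0,0,2,0,0,0,0,0,2,0,0,0,0,0,0,0,0,0])

```text
clock: 7.65
position: [0.5001, 0.1202, 0.059]
ee_rot: [-0.001, 0.995, 0.102, -0.001]
contact_force: [-1.4, -0.3, 0.0]
width: 0.0854
```

```bash
python3 -c "
from h import *
go(.4994,.1184,.009,12)
for n in ('scene','top'):
    p,d=eyes.get_image(n)
    crop(n,p,*((290,130,390,230) if n=='scene' else (240,180,340,280)),5,f'pics/{n}5.png')
"
```

```text
t 7.65 pos [0.5001 0.1202 0.059 ] delta cm [-0.1   0.17  5.  ] rot [-0.1  0.1 -0.3] F [-1.4 -0.3  0. ] w 0.0854
```

View pics/scene5.png

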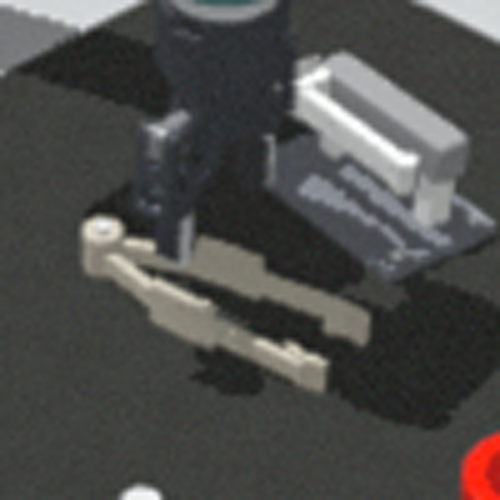

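View pics/top5.png

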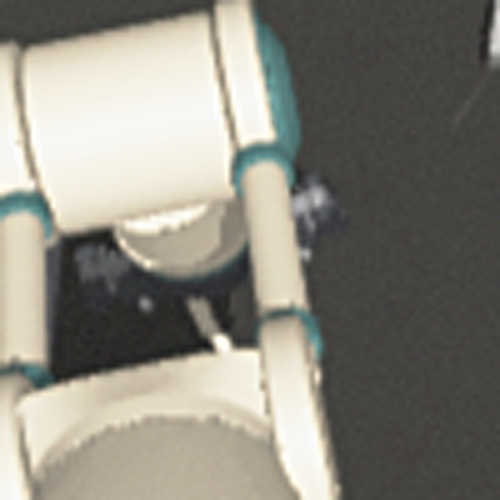

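servo_tool(deltas=[-0.1,0.2,2,-0.1,0.1,-0.3,0,0,1.5,0,0,0,0,0,0.6,0,0,0,0,0,0,0,0,0], jaw=7.2, grip_force=20)

```text
clock: 8.15
position: [0.5076, 0.1193, 0.0247]
ee_rot: [-0.0, 0.995, 0.104, 0.008]
contact_force: [-0.2, -0.1, -0.7]
width: 0.0717
```

```bash
python3 -c "
from h import *
go(.4994,.1184,.009,12)
for n in ('scene',):
    p,d=eyes.get_image(n)
    crop(n,p,290,150,370,220,9,f'pics/{n}6.png')
"
```

```text
t 8.15 pos [0.5076 0.1193 0.0247] delta cm [-0.85 -0.08  1.56] rot [ 0.1 -0.9 -0.1] F [-0.2 -0.1 -0.7] w 0.0717
```

View pics/scene6.png

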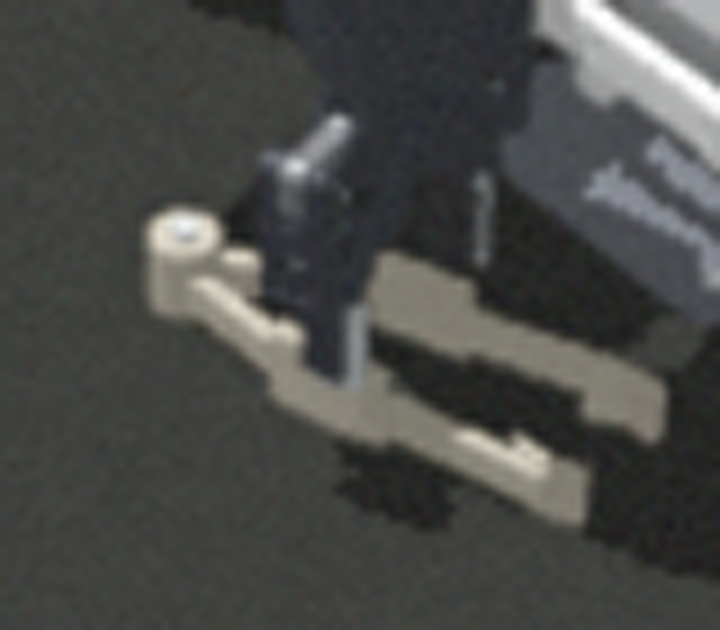

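servo_tool(deltas=[-0.8,-0.1,0.4,0,-0.9,0,0,0,0.4,0,0,0,0,0,0,0,0,0,0,0,0,0,0,0])

```text
clock: 8.6
position: [0.5012, 0.119, 0.0189]
ee_rot: [0.001, 0.995, 0.104, 0.003]
contact_force: [0.5, 0.6, 0.1]
width: 0.0721
```

```bash
python3 -c "
from h import *
go(.4994,.1184,.009,12)"
```

```text
t 8.6 pos [0.5012 0.119  0.0189] delta cm [-0.19  0.02  0.99] rot [ 0.1 -0.3 -0.1] F [0.5 0.6 0.1] w 0.0721
```

servo_tool(deltas=[-0.2,0,0.7,0,-0.3,0,0,0,0.4,0,0,0,0,0,0,0,0,0])

```text
clock: 8.9
position: [0.4993, 0.1185, 0.0073]
ee_rot: [0.001, 0.995, 0.104, 0.0]
contact_force: [0.4, 0.4, 0.5]
width: 0.0718
```

```bash
python3 -c "
from h import *
go(.4994,.1184,.009,12)
for n in ('scene',):
    p,d=eyes.get_image(n)
    crop(n,p,290,150,370,220,9,f'pics/{n}7.png')
"
```

```text
t 8.9 pos [0.4993 0.1185 0.0073] delta cm [ 0.    0.01 -0.17] rot [ 0.1  0.  -0.1] F [0.4 0.4 0.5] w 0.0718
```

View pics/scene7.png

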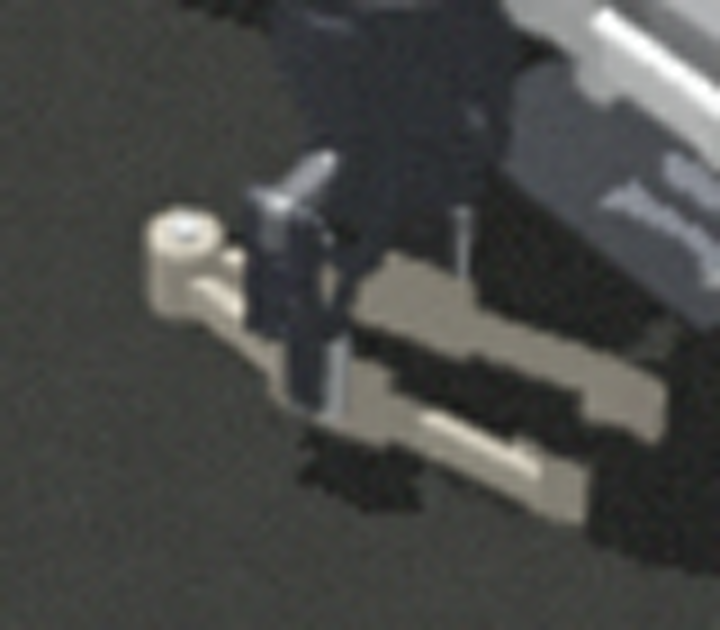

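servo_tool(deltas=[0,0,0,0,0,0,0,0,0,0,0,0,0,0,0,0,0,0,0,0,0,0,0,0,0,0,0,0,0,0], jaw=5.7, grip_force=30)

```text
clock: 9.45
position: [0.5003, 0.1187, 0.0082]
ee_rot: [0.001, 0.995, 0.104, 0.001]
contact_force: [0.5, -0.5, 1.0]
width: 0.0571
```

```bash
python3 -c "
from h import *
go(.4994,.1184,.2,12)
for n in ('scene',):
    p,d=eyes.get_image(n)
    crop(n,p,290,150,370,220,9,f'pics/{n}8.png')
"
```

```text
t 9.45 pos [0.5003 0.1187 0.0082] delta cm [ -0.06   0.05 -19.18] rot [ 0.1 -0.1 -0.1] F [ 0.5 -0.5  1. ] w 0.0571
```

View pics/scene8.png

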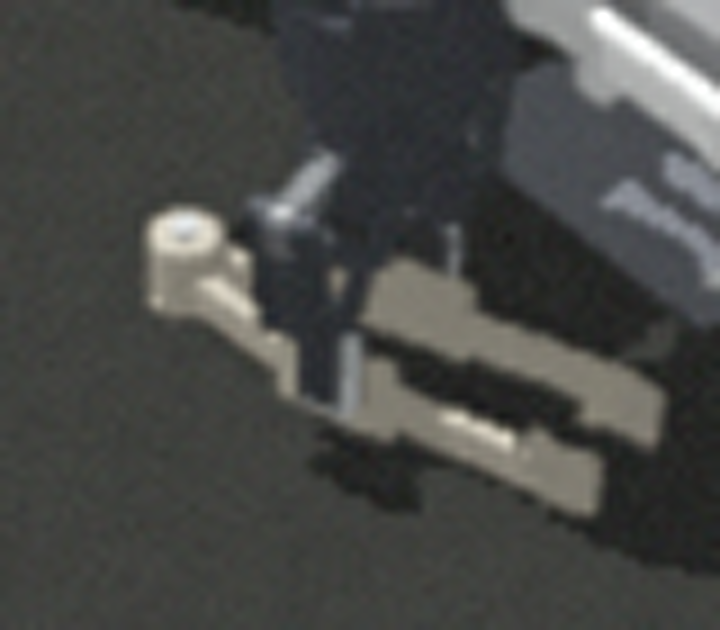

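servo_tool(deltas=[0,0,-1,0,0,0,0,0,-1.5,0,0,0,0,0,-2,0,0,0,0,0,-2.5,0,0,0,0,0,-2.5,0,0,0,0,0,-2,0,0,0,0,0,0,0,0,0])

```text
clock: 10.2
position: [0.4984, 0.1188, 0.1291]
ee_rot: [0.001, 0.995, 0.104, -0.001]
contact_force: [-0.4, 0.8, -0.8]
width: 0.0573
```

```bash
python3 -c "
from h import *
go(.52,-.05,.11,-14.5)
for n in ('scene','top'):
    p,d=eyes.get_image(n); np.savez(n+'9.npz',p=p,d=d)
    crop(n,p,*((280,90,400,210) if n=='scene' else (240,160,340,280)),5,f'pics/{n}9.png')
"
```

```text
t 10.2 pos [0.4984 0.1188 0.1291] delta cm [-1.37 16.95  1.95] rot [ 0.1  0.1 26.4] F [-0.4  0.8 -0.8] w 0.0573
```

View pics/scene9.png

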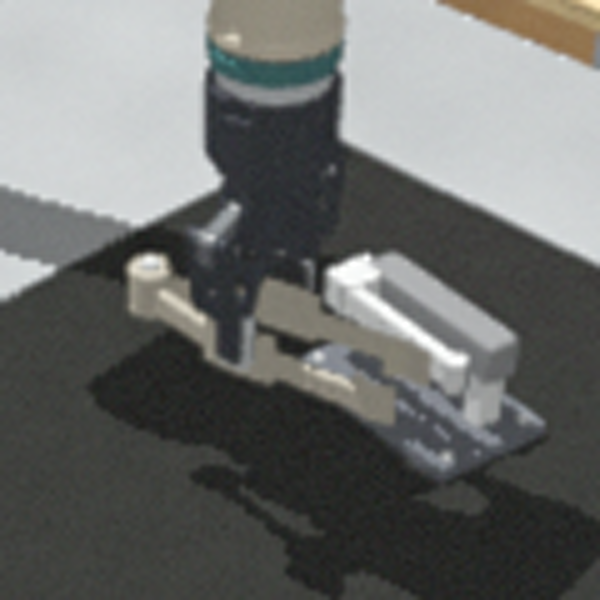

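View pics/top9.png

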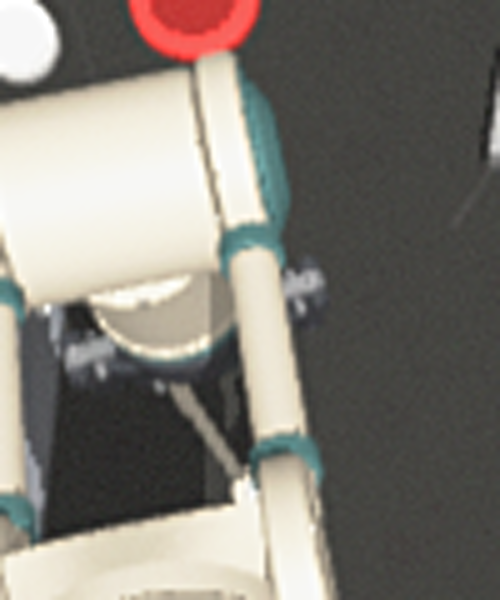

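Run:
```python
from h import *
np.set_printoptions(suppress=True,precision=4)
w=cloud("scene",np.load("scene9.npz")["d"])
for a in((150,265),(145,295),(225,365),(260,372),(300,375),(340,383),(370,400),(385,408),(300,305),(340,325),(410,350),(425,360)):
    u,v=int(a[0]/5+280),int(a[1]/5+90);print(a,w[v,u])
```

```text
(150, 265) [0.4237 0.0987 0.1568]
(145, 295) [0.4269 0.0913 0.1405]
(225, 365) [0.4957 0.0895 0.1254]
(260, 372) [0.517  0.0966 0.1292]
(300, 375) [0.5472 0.0972 0.141 ]
(340, 383) [0.5706 0.1047 0.1458]
(370, 400) [0.5881 0.1111 0.1378]
(385, 408) [0.5968 0.1138 0.1376]
(300, 305) [0.5075 0.1398 0.1493]
(340, 325) [0.5324 0.1475 0.1436]
(410, 350) [0.5775 0.1574 0.1437]
(425, 360) [0.5905 0.1552 0.1444]
```

servo_tool(deltas=[0,1.5,0,0,0,0,-0.2,2.5,0,0,0,0,-0.2,3,0,0,0,0,-0.2,3,0,0,0,0,-0.2,3,0,0,0,0,-0.2,2.5,0,0,0,0,0,1.5,0,0,0,0,0,0,0,0,0,3,0,0,0,0,0,5,0,0,0,0,0,6,0,0,0,0,0,6,0,0,0,0,0,4,0,0,0,0,0,2,0,0,0,0,0,0])

```text
clock: 11.7
position: [0.5086, -0.0699, 0.1048]
ee_rot: [0.005, 0.991, -0.133, -0.024]
contact_force: [-0.3, 0.5, -0.9]
width: 0.0572
```

Run:
```python
from h import *
go(.5146,-.0573,.05,-14)
for n in ('scene','top'):
    p,d=eyes.get_image(n); np.savez(n+'10.npz',p=p,d=d)
    crop(n,p,*((220,130,380,290) if n=='scene' else (260,140,420,260)),5 if n=='top' else 3.7,f'pics/{n}10.png')
```

```text
t 11.7 pos [ 0.5086 -0.0699  0.1048] delta cm [ 0.5  -1.46  5.44] rot [ 0.8  2.7 -1.3] F [-0.3  0.5 -0.9] w 0.0572
```

View pics/scene10.png

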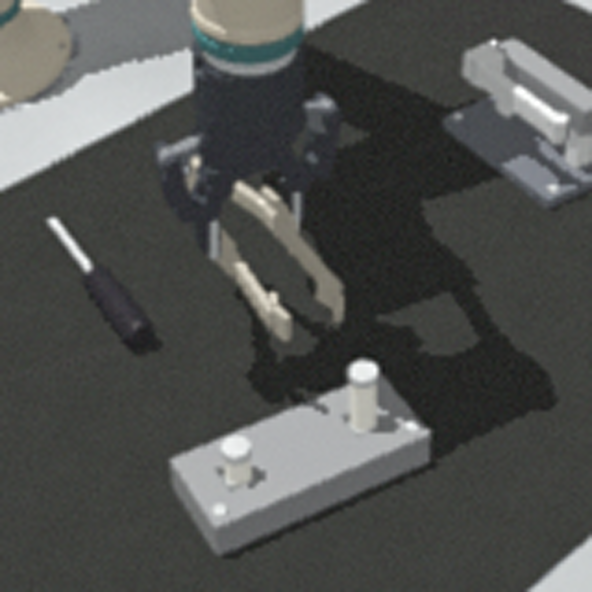

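View pics/top10.png

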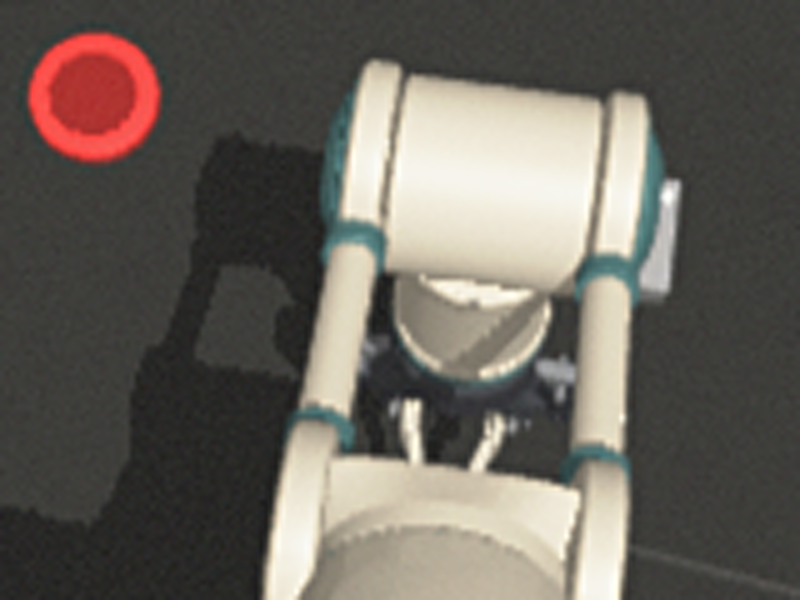

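The tongs are level and open in the gripper. The tall fuse (scene crop at (362,395)) stands ahead of the jaws. I'll correct the drift and come down in steps.

servo_tool(deltas=[0.3,-1.4,1,0.8,2.7,-1.3,0,0,0.8,0,0,0,0,0,0,0,0,0])

```text
clock: 12.1
position: [0.5146, -0.0582, 0.0851]
ee_rot: [0.001, 0.993, -0.121, -0.0]
contact_force: [-0.4, 0.1, -0.1]
width: 0.057
```

```bash
python3 -c "
from h import *
go(.5146,-.0573,.05,-14)"
```

```text
t 12.1 pos [ 0.5146 -0.0582  0.0851] delta cm [-0.02 -0.09  3.51] rot [ 0.1 -0.   0.1] F [-0.4  0.1 -0.1] w 0.057
```

servo_tool(deltas=[-0.1,-0.1,1.2,0,0,0,-0.1,0,1.2,0,0,0,0,0,0.6,0,0,0,0,0,0,0,0,0])

```text
clock: 12.5
position: [0.5133, -0.058, 0.0528]
ee_rot: [0.001, 0.993, -0.121, -0.001]
contact_force: [0.1, 0.2, 0.2]
width: 0.0568
```

Run:
```python
from h import *
np.set_printoptions(suppress=True,precision=4)
go(.5146,-.0573,.05,-14)
p,d=eyes.get_image("scene"); np.savez('scene11.npz',p=p,d=d)
crop("scene",p,255,170,345,260,7,f'pics/scene11.png')
```

```text
t 12.5 pos [ 0.5133 -0.058   0.0528] delta cm [ 0.11 -0.1   0.28] rot [0.2 0.1 0.1] F [0.1 0.2 0.2] w 0.0568
```

View pics/scene11.png

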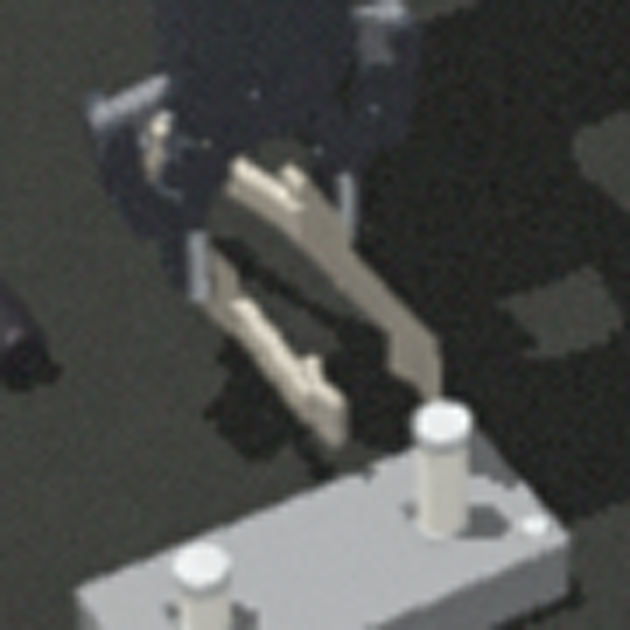

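Run:
```python
from h import *
np.set_printoptions(suppress=True,precision=4)
S=lambda a:np.array(a,float)/7+[255,170]-.43
t=plane("scene",S([(345,400),(438,345)]),.0706);print("tips top",t,t.mean(0))
b=plane("scene",S([(345,447),(438,397)]),.0486);print("tips bottom",b,b.mean(0))
print("fuse top",plane("scene",S([(442,420)]),.084), "short",plane("scene",S([(202,563)]),.062))
print("fuse base front",plane("scene",S([(442,537)]),.034))
f=np.array([.6455,-.09]);a=np.radians(-14);x=np.array([np.cos(a),np.sin(a)]);n=np.array([-x[1],x[0]])
for q in(t,b):
    for r in q: print((r[:2]-f)@x,(r[:2]-f)@n)
```

```text
tips top [[ 0.6033 -0.0994  0.0706]
 [ 0.6066 -0.0533  0.0706]] [ 0.605  -0.0764  0.0706]
tips bottom [[ 0.6053 -0.1017  0.0486]
 [ 0.6109 -0.0575  0.0486]] [ 0.6081 -0.0796  0.0486]
fuse top [[ 0.6458 -0.0906  0.084 ]] short [[ 0.6211 -0.1872  0.062 ]]
fuse base front [[ 0.6544 -0.0986  0.034 ]]
-0.03865938663332155 -0.019338434799032654
-0.046621954286812886 0.026168994291308856
-0.03619228233581843 -0.02110017712199514
-0.04142114336017687 0.023218517708172168
```

servo_tool(deltas=[0.8,0.1,0.2,0.2,0.1,0,0.8,0,0,0,0,0,0.8,0,0,0,0,0,0,0,0,0,0,0])

```text
clock: 12.95
position: [0.5408, -0.0662, 0.0524]
ee_rot: [-0.0, 0.993, -0.121, 0.003]
contact_force: [0.5, -0.3, -1.2]
width: 0.0573
```

Run:
```python
from h import *
go(.561,-.0695,.051,-14)
p,d=eyes.get_image("scene"); np.savez('scene12.npz',p=p,d=d)
crop("scene",p,255,170,345,260,7,f'pics/scene12.png')
```

```text
t 12.95 pos [ 0.5408 -0.0662  0.0524] delta cm [ 2.04 -0.16  0.15] rot [-0.  -0.3  0.1] F [ 0.5 -0.3 -1.2] w 0.0573
```

View pics/scene12.png

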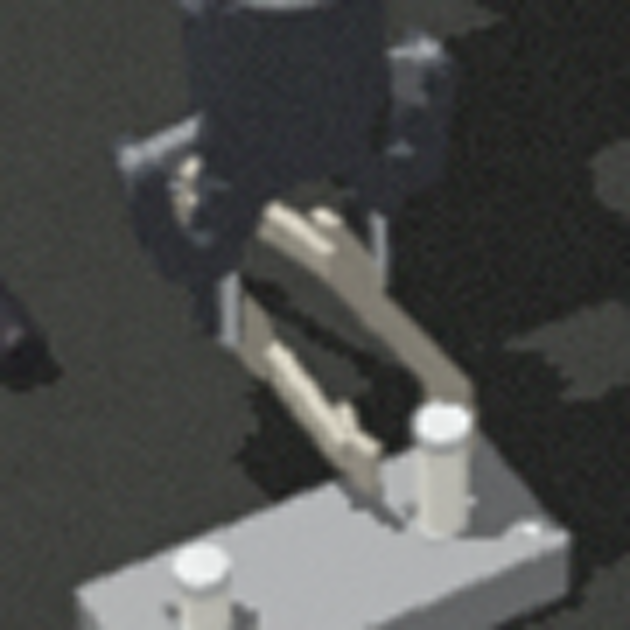

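Run:
```python
from h import *
np.set_printoptions(suppress=True,precision=4)
S=lambda a:np.array(a,float)/7+[255,170]-.43
f=np.array([.6457,-.0903]);a=np.radians(-14);x=np.array([np.cos(a),np.sin(a)]);n=np.array([-x[1],x[0]])
for r in plane("scene",S([(382,445),(473,378)]),.070): print(r,(r[:2]-f)@x,(r[:2]-f)@n)
r=manip.get_state()["position"];print((r[:2]-f)@x,(r[:2]-f)@n)
w=cloud("scene",np.load("scene12.npz")["d"])
for uv in((375,475),(365,450),(455,385),(462,378)):
    u,v=int(uv[0]/7+255),int(uv[1]/7+170);q=w[v,u];print(q,(q[:2]-f)@x,(q[:2]-f)@n)
```

```text
[ 0.6296 -0.1056  0.07  ] -0.011919932572733483 -0.018734708610852847
[ 0.6283 -0.0563  0.07  ] -0.02511305676495592 0.028801049275819716
-0.10843598294006368 -0.0019442985480986573
[ 0.6302 -0.1104  0.0596] -0.010183654917601823 -0.02324144238457931
[ 0.6292 -0.1129  0.0718] -0.010488400763260818 -0.025931545509412884
[ 0.6278 -0.0639  0.0696] -0.023719384206526997 0.021314050465574903
[ 0.6272 -0.0594  0.0698] -0.02545889214769543 0.02546972805029955
```

servo_tool(deltas=[0.7,-0.1,0.1,0,-0.3,0,0.7,0,0,0,0,0,0.6,0,0,0,0,0,0,0,0,0,0,0])

```text
clock: 13.4
position: [0.5615, -0.07, 0.0514]
ee_rot: [-0.0, 0.993, -0.121, -0.0]
contact_force: [0.8, -0.6, -0.7]
width: 0.0571
```

Run:
```python
from h import *
go(.5613,-.0695,.051,-14)
p,d=eyes.get_image("scene"); np.savez('scene13.npz',p=p,d=d)
crop("scene",p,255,170,345,260,7,f'pics/scene13.png')
f=np.array([.6457,-.0903]);a=np.radians(-14);x=np.array([np.cos(a),np.sin(a)]);n=np.array([-x[1],x[0]])
r=manip.get_state()["position"];print((r[:2]-f)@x,(r[:2]-f)@n)
```

```text
t 13.4 pos [ 0.5615 -0.07    0.0514] delta cm [-0.03 -0.04  0.04] rot [-0.   0.   0.2] F [ 0.8 -0.6 -0.7] w 0.0571
-0.08736589879914293 -0.0006560422785499842
```

View pics/scene13.png

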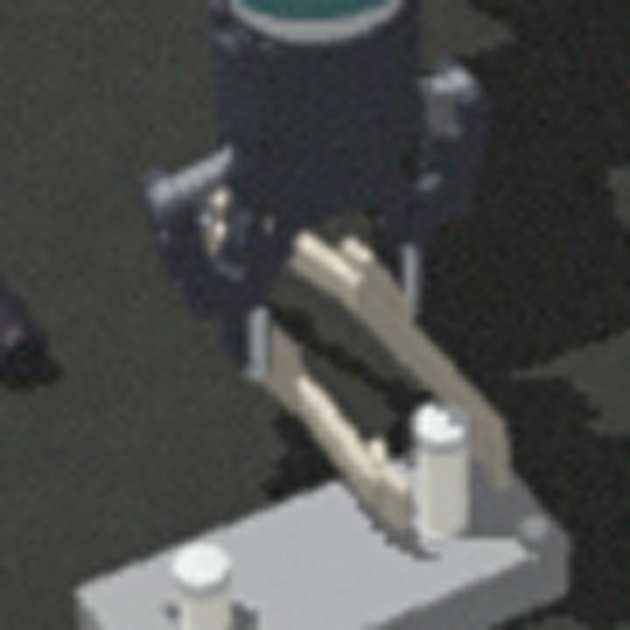

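servo_tool(deltas=[0,0,0,0,0,0,0,0,0,0,0,0,0,0,0,0,0,0], jaw=5.1, grip_force=30)

```text
clock: 13.75
position: [0.5598, -0.0695, 0.051]
ee_rot: [-0.001, 0.993, -0.12, -0.002]
contact_force: [-0.6, 0.1, -0.5]
width: 0.0513
```

servo_tool(deltas=[0,0,0,0,0,0,0,0,0,0,0,0,0,0,0,0,0,0,0,0,0,0,0,0], jaw=4.2, grip_force=30)

```text
clock: 14.15
position: [0.5597, -0.0695, 0.0513]
ee_rot: [-0.001, 0.993, -0.12, -0.001]
contact_force: [-0.5, -0.7, -1.4]
width: 0.0472
```

Run:
```python
from h import *
go(.5613,-.0695,.051,-14)
p,d=eyes.get_image("scene"); np.savez('scene14.npz',p=p,d=d)
crop("scene",p,255,170,345,260,7,f'pics/scene14.png')
```

```text
t 14.15 pos [ 0.5597 -0.0695  0.0513] delta cm [ 0.16 -0.04  0.03] rot [-0.   0.2  0.2] F [-0.5 -0.7 -1.4] w 0.0472
```

View pics/scene14.png

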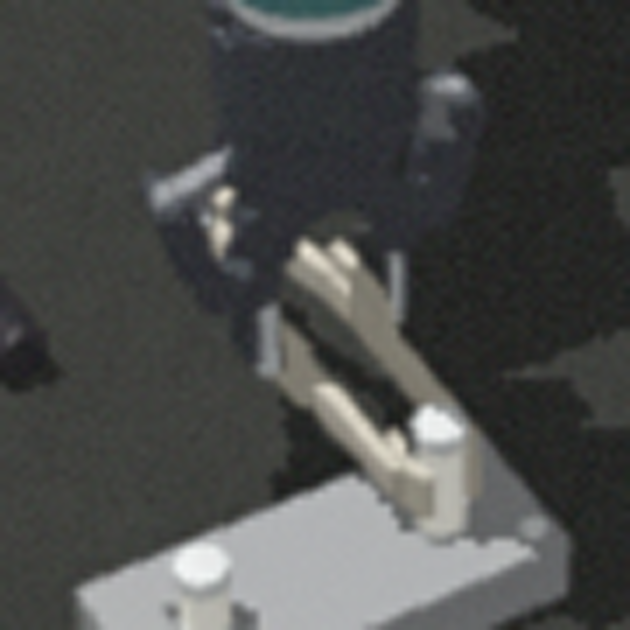

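servo_tool(deltas=[0,0,0,0,0,0,0,0,0,0,0,0,0,0,-0.5,0,0,0,0,0,-0.7,0,0,0,0,0,-0.8,0,0,0,0,0,-0.8,0,0,0,0,0,-0.8,0,0,0,0,0,0,0,0,0], grip_force=45)

```text
clock: 15.0
position: [0.5597, -0.0695, 0.091]
ee_rot: [-0.001, 0.993, -0.12, -0.001]
contact_force: [-0.2, 0.3, -0.9]
width: 0.0461
```

Run:
```python
from h import *
go(.56,-.0695,.18,-14)
p,d=eyes.get_image("scene"); np.savez('scene15.npz',p=p,d=d)
crop("scene",p,255,150,345,240,7,f'pics/scene15.png')
```

```text
t 15.0 pos [ 0.5597 -0.0695  0.091 ] delta cm [ 0.01 -0.02 -8.9 ] rot [-0.   0.2  0.2] F [-0.2  0.3 -0.9] w 0.0461
```

View pics/scene15.png

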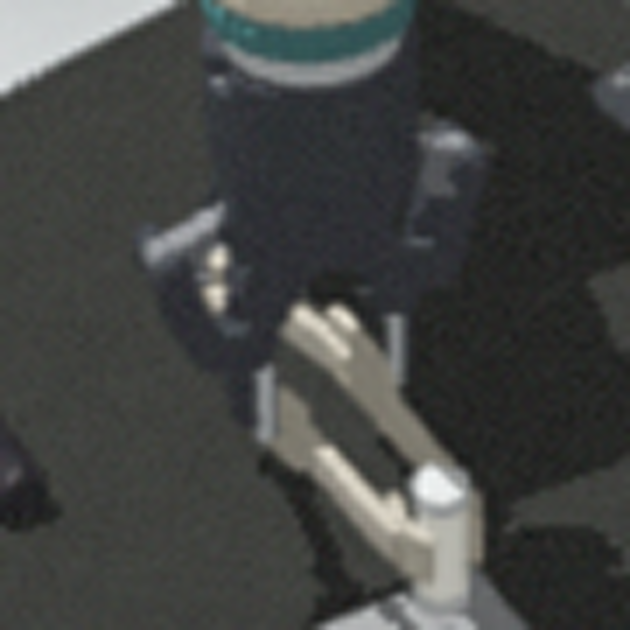

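servo_tool(deltas=[0,0,-0.8,0,0,0,0,0,-1,0,0,0,0,0,-1.2,0,0,0,0,0,-1.2,0,0,0,0,0,-1.2,0,0,0,0,0,-1.2,0,0,0,0,0,-1.2,0,0,0,0,0,-1.2,0,0,0,0,0,-1.2,0,0,0,0,0,-1,0,0,0,0,0,-0.7,0,0,0,0,0,-0.3,0,0,0,0,0,0,0,0,0,0,0,0,0,0,0])

```text
clock: 16.45
position: [0.5596, -0.0696, 0.2259]
ee_rot: [-0.0, 0.993, -0.12, 0.0]
contact_force: [-0.2, -0.1, -1.0]
width: 0.0463
```

Run:
```python
from h import *
np.set_printoptions(suppress=True,precision=4)
go(.56,-.0695,.2,-14)
for n in("scene","top"):
    p,d=eyes.get_image(n); np.savez(n+'16.npz',p=p,d=d); cv2.imwrite(f"pics/{n}16.png",p[:,:,::-1])
    if n=="scene":
        crop("scene",p,255,100,345,190,6.5,f'pics/scene16c.png')
go(.56,-.0695,.2,-14)
```

```text
t 16.45 pos [ 0.5596 -0.0696  0.2259] delta cm [ 0.03 -0.02  2.59] rot [-0.  -0.   0.2] F [-0.2 -0.1 -1. ] w 0.0463
t 16.55 pos [ 0.5596 -0.0696  0.2256] delta cm [ 0.04 -0.02  2.56] rot [-0.   0.   0.2] F [-0.2 -0.  -1.4] w 0.0464
```

View pics/scene16.png

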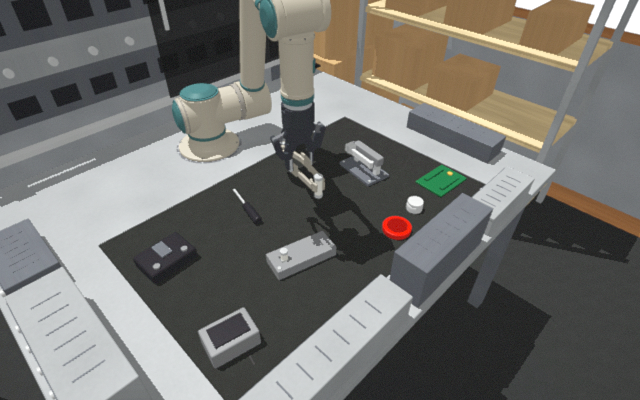

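View pics/scene16c.png

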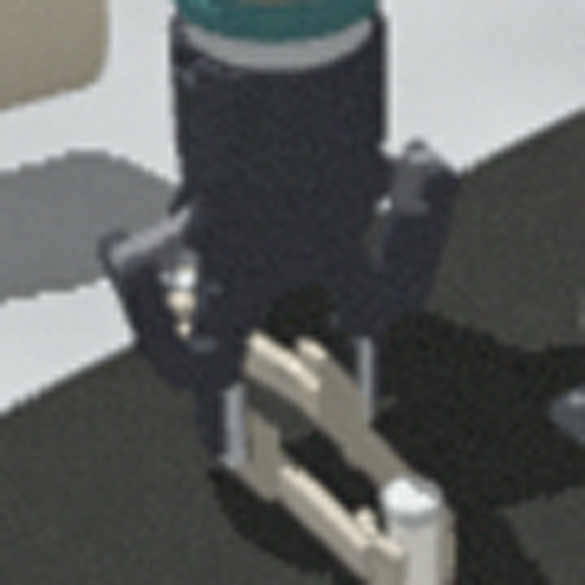

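View pics/top16.png

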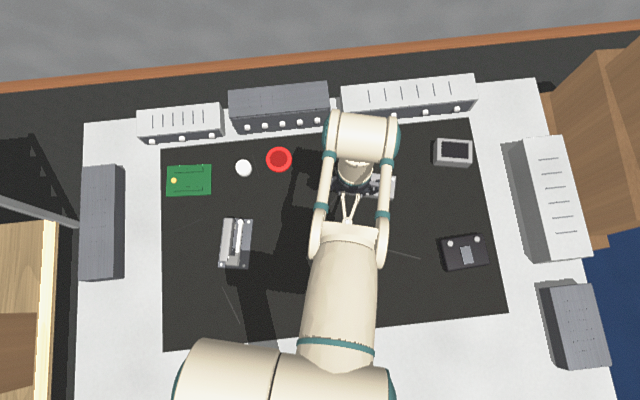

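servo_tool(deltas=[0,0,0,0,0,0,0,0,0,0,0,0,0,0,0,0,0,0,0,0,0,0,0,0,0,0,0,0,0,0,0,0,0,0,0,0])

```text
clock: 17.15
position: [0.5588, -0.0694, 0.2239]
ee_rot: [-0.001, 0.993, -0.12, -0.002]
contact_force: [0.4, -0.1, -1.5]
width: 0.0465
```

Run:
```python
from h import *
np.set_printoptions(suppress=True,precision=4)
go(.56,-.0695,.2,-14)
p,d=eyes.get_image("scene"); crop("scene",p,290,155,350,215,9,"pics/scene17.png")
for dd in(np.load("scene16.npz")["d"],d):
    w=cloud("scene",dd); m=(abs(w[...,0]-.645)<.03)&(abs(w[...,1]+.09)<.03)&(w[...,2]>.12)&(w[...,2]<.32)
    P=w[m];print(len(P),P[:,2].min(),P[:,2].max(),"top",P[P[:,2]>P[:,2].max()-.008].mean(0),"low",P[P[:,2]<P[:,2].min()+.01].mean(0))
```

```text
t 17.15 pos [ 0.5588 -0.0694  0.2239] delta cm [ 0.13 -0.02  2.39] rot [-0.   0.2  0.2] F [ 0.4 -0.1 -1.5] w 0.0465
305 0.20082675184508403 0.2613000420103323 top [ 0.6472 -0.0928  0.2579] low [ 0.6508 -0.0954  0.2053]
293 0.1963049958515335 0.25890785899324564 top [ 0.6473 -0.0932  0.2555] low [ 0.6499 -0.0969  0.2019]
```

View pics/scene17.png

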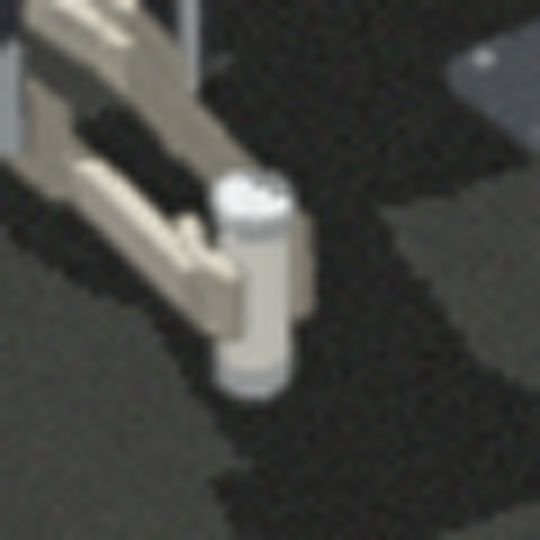

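The fuse hangs upright in the jaws, from z ≈ 0.198 to 0.259. It hasn't moved relative to the tool and its underside is about 16 cm above the block top. Handing in.

```bash
python3 -c "
from rig import manip
print(manip.sign_off())"
```

```text
the job is handed in; nothing more can be done
None
```

The job was handed in at about 17 s of the 50 s allowed. The supply is bled, and the tongs are holding the tall fuse clear of the block.

- **Trigger:** I squeezed the lever to its stop and held it there for at least 0.55 s. The opening stayed at about 40.1 mm, with no change when I raised the grip from 25 to 35 N. That is 1.6 mm more than the 38.5 mm given. I put the difference down to the flat pad bearing on the tilted lever. A picture afterwards showed the lever sprung back.
- **Tongs and fuse:** I carried the tongs level at 57 mm, brought the open jaws around the tall fuse and closed them at 46–47 mm over the pads. I then lifted it straight out.
- **Last checks:**
  - The fuse is upright, with its underside at z ≈ 0.198 m, about 16 cm above the block top.
  - It did not slip in the jaws during a 0.6 s hold, but the arm itself sank about 2 mm.
  - The wrist force is about 1.5 N.
  - By eye, the short fuse and everything else on the mat are where they started. I did not measure them again.

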